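# Screw the cap on the bar shaker without crossing the thread

## Task

Take the brass-skirted cap off the cork coaster and set it level on the neck of the shaker. Turn it gently backward (anticlockwise from above) until it has dropped a step into the shaker's thread and comes up lightly against the thread behind it, then turn it forward (clockwise) until it is fully home, and let go of it. Never force the thread, neither by pressing nor by twisting, and leave the glasses alone.

Things in the scene. Friction and masses are not known exactly. Their poses are not given: they have to be found in the camera images.
- cap: Loose screw cap, about 0.16 kg: brass skirt 69 mm across, 25 mm high (inside 62 mm across, 3 mm deck on top), with a round black grip 40 mm across and 28 mm high on the deck; 53 mm high in all. Origin: centre of the skirt's lower edge, z up. Starts upright on a fixed cork coaster 4 mm thick, 96 mm across.
- lugs (a point): Point on the cap's axis, 3.5 mm above its lower edge, level with the centre lines of four round steel lugs inside the skirt: 3.6 mm thick, 90 degrees apart, pointing inward to 26 mm from the axis. Nothing outside shows where they are.
- mouth (a point): Centre of the top face of the shaker's neck, on its axis, z up; 134 mm above the table. The neck is a steel core 49.6 mm across, tapering to 45 mm over its top 4 mm. The shaker stands on a soft bush that gives 1 mm per 3 N of downward press; this point and the three below it sink with it.
- thread_top (a point): On the neck's axis, 6 mm below the mouth, level with the upper ends of four equal brass threads, 59 mm across, one each 90 degrees, turned differently each time (not reported). Clockwise from above each is a 3 mm thick ridge 70 degrees long falling evenly 4.6 mm; at its lower end a blunt stop 6 degrees wide, its top 1.6 mm below this point; then a notch 20 degrees wide.
- notch_floor (a point): On the neck's axis, 13.6 mm below the mouth, level with the notches' floors. Lugs on the ridges climb when turned backward (anticlockwise) and drop 7.6 mm off the upper ends into the notches; there they have 13 degrees of play before they meet the next thread's stop; the cap's origin is then 15.3 mm below the mouth. On top of ridges or stops it is 7.7 to 12.3 mm below; forward there it jams.
- home (a point): On the neck's axis, 19.2 mm below the mouth: where the cap's origin is when fully home. From each notch a channel 4.6 mm high runs forward (clockwise) under the ridge beside it; its floor falls 4.6 mm; turned 64 to 77 degrees from the notch the lugs reach the stop that closes its end.
- shaker (a joint): Twist of the whole shaker (black with brass bands, 86 mm across) in its soft bush, rad, anticlockwise from above positive, 0 at rest; it gives 1 rad per 1.5 N m and springs back. Turning the pressed cap against friction drags it along a few hundredths. More than 0.35 rad (0.52 N m) either way is forcing the thread.
- stand: Fixed dark wooden cup 112 mm across and 34 mm high on a 150 mm square board 12 mm thick, holding the bush and the shaker. Origin: centre of its underside on the table, z up. More than 25 N of contact force in all between cap and shaker is forcing the thread.
- highball: Bystander: tall glass with black and gold panels, 66 mm across, 125 mm high, standing. Origin: centre of its foot.
- tumbler: Bystander: short glass with black and gold panels, 80 mm across, 80 mm high, standing. Origin: centre of its foot.
- bowl: Bystander: amber glass bowl, 104 mm across, 50 mm high. Origin: centre of its foot.
Things that resemble listed ones, but are neither listed nor needed, are in the scene too. Of the things that look like the cap, take the one that is farthest from the robot's base at the start.

How it is judged:
On the way:
1. the cap, level on the neck, has dropped a step into the notches and is turned backward against the thread behind, dragging the shaker a little anticlockwise in its bush (horizontal distance between cap and mouth below 0.004 m and angle between cap's own z axis and vertical below 0.1 rad and z of cap in the frame of mouth between -0.018 and -0.0138 m and value of joint shaker above 0.02 rad), for 0.1 s.
At the end, for the whole second after the job is handed in: The cap is screwed fully home: its origin at least 18.3 mm below the neck's top face (home is 19.2 mm), within 3 mm of the neck's axis, tilted less than 0.06 rad, at rest and released (z of cap in the frame of mouth below -0.0183 m and horizontal distance between cap and mouth below 0.003 m and angle between cap's own z axis and vertical below 0.06 rad and linear speed of cap below 0.02 m/s and contact force between cap and the fingers below 0.1 N); the robot touches nothing.
It fails at once if more than 25 N of contact force between the cap and the shaker (contact force between cap and stand above 25 N).
It fails at once if the thread forced: the shaker twisted more than 0.35 rad in its bush (value of joint shaker above 0.35 rad or value of joint shaker below -0.35 rad).
It fails at once if a glass disturbed by more than 20 mm (distance of any of highball, tumbler, bowl from where it was at the start of the episode above 0.02 m).
It also fails if it takes over 72 s, if anything falls off the work surface, if the arm or the gripper's body presses on something with over 40 N, if the wrist force passes 120 N, or if a joint passes its speed limit or range.

## Robot

A 6-joint arm with a two-finger parallel gripper is mounted at the origin on the work surface. World frame = base frame: x ahead of the robot, y to its left, z up, the work surface at z = 0. Lengths are in m, angles in rad, forces in N, time in s.
With the tool pointing down it reaches from about 0.35 to 0.875 m from the base axis. Payload 15.5 kg.
Tool frame: the origin (TCP) lies midway between the tips of the shut fingers; the grasp point (between the pads) lies 19 mm behind it; z points along the fingers, y is the line along which they close (so a half turn about z gives the same grasp; the last joint's range is limited). The gripper opens to 85 mm and grips with 20 to 120 N. Pads are 22 mm wide; open, the fingers measure 114 mm over their backs; the gripper's body (76 mm by 85 mm) begins 54 mm behind the grasp point. The pads swing forward as they close: fully open they stand 13 mm farther back than shut.
Start: joints at [-1.294, 0.494, 1.345, -0, 1.302, -0.096], TCP at [0.228, -0.582, 0.231] pointing down, gripper open.
Joint ranges: [-2.91, 2.91], [-0.82, 2.16], [0.22, 2.67], [-1.22, 4.37], [0.12, 2.79], [-3.08, 3.08]. Speed limits (rad/s): [1.89, 1.89, 2.57, 3.01, 3.01, 3.01].

## Interface

Orientations are given as a rotation vector (axis times angle).
In Python, from cell import ctrl gives the robot as it stands.
- The arm moves only by the tool play_rows, never from a script. Its arguments are lists of equal length, an entry for each row: "fingers": the opening, from 0 (shut) to 1 (fully open); "translation": the shift along the tool's x, y, z in mm, a list of three; "spin": the turn about the tool's z in degrees. In form: {"fingers": [fingers, ...], "translation": [[x, y, z], ...], "spin": [spin, ...]}. A call has 1 to 8 rows; each row shifts and turns the commanded pose from where the row before left it, along the tool's axes as they then stand; what a row does not reach is not made up. A row lasts 1/8 s, in which the tool goes at most 62.5 mm and 10.7 degrees, less where a joint would pass 70% of its speed; a pose out of reach is approached as far as the arm can. A call with a gripper value outside its range is refused whole. The fingers move at their own pace and stop on an object; "grip_force" is the grip in N (left out, the last holds). Time passes only in rows, so rows that do not move let the fingers close. It gives the time, the measured TCP pose, the force, the opening and the grip force at its end, in the units of the state.
- ctrl.read_state(): the state, without advancing time (a new reading comes with each control period).
- ctrl.read_camera(name): name is "side" or "top" or "wrist"; returns a dict with "image" (420x560x3 uint8, red, green, blue), "depth" (420x560 float32, m along the optical axis (not along the pixel's ray), 0 where there is no reading), "camera_matrix" (3x3 intrinsics, pixels), "R" (3x3) and "t" (3): a world point X has camera coordinates R X + t; the wrist camera has in their place "hand_eye" (4x4, takes a point from camera to tool coordinates, whose origin is the TCP and whose axes are the flange's). Camera axes: x right, y down, z forward; pixel columns grow to the right and rows downward; lengths in m; the calibration is good to about 2 mm. A picture is of the moment at which its call begins: read the wrist's pose just before it.
- ctrl.finish_job(): hands the job in; it is judged then, once.
The state is a dict: "time": time; "qpos": joint angles; "dq": joint speeds; "effort": joint torques, N m; "position": TCP position; "tool_rot": TCP orientation; "contact_force": force on the tool from outside, world axes, zero at the start; "torque": the same for the moment, N m; "opening": opening from 0.0 (shut) to 1.0 (fully open); "grip_force": force on a finger pad.
Only numpy, scipy, OpenCV 4.12 (cv2) and the standard library are available. Lean on these libraries where they do the work, as an engineer would, in place of code of your own. Each camera call takes 0.05 s, during which the arm holds its last target. There are 200 camera calls.

## Working session

There is one attempt and no reset: what is moved stays moved. The work goes in short steps, Python scripts to look and compute and a tool call to move; the robot and the scene stay as the last step left them, time stands still between calls to the robot, and variables do not carry over. Pictures are saved under pics/ and viewed, at most 10 in all, crops included, and the job is handed in when it is done.

Besides the shell and the picture viewer there is one more tool, called after "Emit:" by a JSON object that holds its "op" and its "data". play_rows: Moves the arm, as the interface text tells. Its arguments: {"type":"object","properties":{"fingers":{"type":"array","items":{"type":"number"}},"translation":{"type":"array","items":{"type":"array","items":{"type":"number"}}},"spin":{"type":"array","items":{"type":"number"}},"grip_force":{"type":"number"}},"required":["fingers","translation","spin"]}

```bash
ls; mkdir -p pics; python3 - <<'E'
from cell import ctrl
import cv2,numpy as np
s=ctrl.read_state();print(s['time'],s['position'],s['tool_rot'],s['contact_force'],s['opening'])
ims=[]
for n in('top','side'):
    c=ctrl.read_camera(n);np.savez(''+n+'0.npz',**c);print(n,c['camera_matrix'].tolist(),c['R'].tolist(),c['t'])
    cv2.imwrite(f'pics/{n}0.png',c['image'][:,:,::-1])
E
```

```text
pics
0.0 [ 0.22752646 -0.58171475  0.23068353] [-3.08595061e+00 -5.81996622e-01  2.03076571e-04] [0.11335551 0.55278054 0.6003889 ] 1.001872483513477
top [[390.59052662476876, 0.0, 281.8495954332654], [0.0, 390.59052662476876, 206.5946555689893], [0.0, 0.0, 1.0]] [[0.014845628609878002, -0.9997583801010457, 0.01621075966483565], [-0.9966739451918634, -0.016095175148713198, -0.07988737267315285], [0.08012898531033905, -0.014970863524384332, -0.9966720719266042]] [0.03312413 0.62232524 0.83271854]
side [[496.28326298002577, 0.0, 279.40801224252175], [0.0, 496.28326298002577, 213.1319637008949], [0.0, 0.0, 1.0]] [[-0.9065184734448989, -0.4216341818502655, 0.021186646704639316], [-0.23222358457632072, 0.45611527149645564, -0.8590873447294163], [0.3525570366191183, -0.7836985873428456, -0.5113903207210455]] [0.57509523 0.21402666 0.88251124]
```

View pics/top0.png

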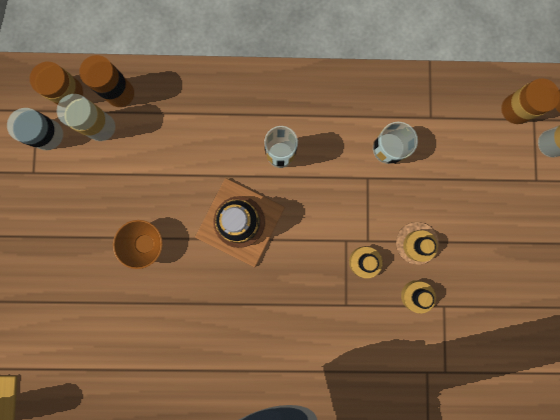

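View pics/side0.png

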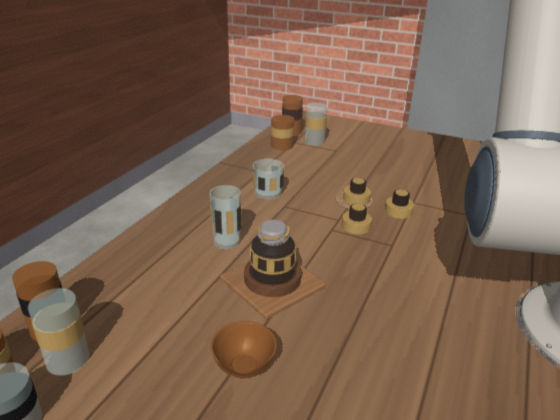

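The top view shows three cap-like things: one on the cork coaster at (422,244), and two on bare wood at (367,262) and (421,297). The shaker mouth is at (234,219), the tumbler at (396,143), the highball at (281,147) and the bowl at (138,244). Next I'll measure positions and crop in on the coaster cap.

```bash
cat > h.py <<'E'
import numpy as np,cv2
def ray(c,u,v,z):
    K,R,t=c['camera_matrix'],c['R'],c['t']
    d=R.T@np.linalg.solve(K,[u,v,1.]);o=-R.T@t
    return o+d*(z-o[2])/d[2]
def cloud(c):
    K,R,t=c['camera_matrix'],c['R'],c['t'];h,w=c['depth'].shape
    u,v=np.meshgrid(np.arange(w),np.arange(h));d=c['depth']
    P=np.stack([(u-K[0,2])*d/K[0,0],(v-K[1,2])*d/K[1,1],d],-1)
    X=(P-t)@R; X[d==0]=np.nan
    return X
def circ(p):
    A=np.c_[2*p,np.ones(len(p))];s=np.linalg.lstsq(A,(p**2).sum(1),rcond=None)[0]
    return s[:2],np.sqrt(s[2]+s[:2]@s[:2])
E
python3 - <<'E'
from h import *
T=dict(np.load('top0.npz'));S=dict(np.load('side0.npz'))
X=cloud(T)
for n,(u,v,z) in dict(capC=(424,245,.057),capA=(370,264,.053),capB=(425,299,.053),mouth=(234,219,.134),coaster=(417,243,.004)).items():
    p=ray(T,u,v,z);q=X[v,u];print(n,p.round(4),'depth',q.round(4),'range',np.hypot(*p[:2]).round(3))
def fit(name,c,zlo,zhi,r,edge=True):
    for cam,nm in((T,'top'),(S,'side')):
        Y=cloud(cam);m=(np.hypot(Y[...,0]-c[0],Y[...,1]-c[1])<r)&(Y[...,2]>zlo)&(Y[...,2]<zhi)
        p=Y[m]
        if len(p)<8: print(name,nm,len(p));continue
        cs,rr=cv2.minEnclosingCircle(p[:,:2].astype(np.float32))
        print(name,nm,len(p),'mean',p.mean(0).round(4),'enc',np.round(cs,4),round(rr,4))
p=ray(T,424,245,.057);fit('capdeck',p,.024,.034,.05);fit('captop',p,.051,.062,.035)
p=ray(T,234,219,.134);fit('mouth',p,.129,.139,.04)
fit('shoulder',p,.04,.139,.06)
for q in((281,147,.12),(396,143,.08),(138,244,.04)):print(q,X[q[1],q[0]].round(3),ray(T,*q).round(3))
a=T['image'][200:330,330:470];b=T['image'][170:270,185:290]
a=cv2.resize(a,(0,0),fx=4,fy=4,interpolation=2)[:,:,::-1];cv2.imwrite('pics/crop1.png',a)
E
```

```text
capC [ 0.5428 -0.2576  0.057 ] depth [ 0.5428 -0.2571  0.0583] range 0.601
capA [ 0.5012 -0.1442  0.053 ] depth [ 0.5011 -0.1448  0.0502] range 0.522
capB [ 0.4301 -0.2596  0.053 ] depth [ 0.4302 -0.2593  0.0537] range 0.502
mouth [0.5878 0.1352 0.134 ] depth [0.5877 0.1352 0.1344] range 0.603
coaster [ 0.5464 -0.262   0.004 ] depth [ 0.5467 -0.2444  0.0525] range 0.606
capdeck top 438 mean [ 0.5414 -0.2572  0.0277] enc [ 0.5413 -0.2631] 0.0347
capdeck side 198 mean [ 0.5362 -0.2503  0.0288] enc [ 0.5398 -0.2628] 0.0362
captop top 284 mean [ 0.5414 -0.262   0.0564] enc [ 0.5418 -0.2626] 0.0202
captop side 118 mean [ 0.5384 -0.2575  0.0571] enc [ 0.5392 -0.2614] 0.0216
mouth top 499 mean [0.5878 0.1362 0.1326] enc [0.5877 0.1365] 0.0247
mouth side 349 mean [0.5851 0.14   0.1338] enc [0.584 0.137] 0.0266
shoulder top 1442 mean [0.5859 0.1328 0.1131] enc [0.5876 0.1363] 0.0439
shoulder side 2223 mean [0.577  0.1576 0.0945] enc [0.5855 0.1399] 0.0434
(281, 147, 0.12) [0.759 0.046 0.006] [0.732 0.048 0.12 ]
(396, 143, 0.08) [ 0.773 -0.216  0.006] [ 0.754 -0.193  0.08 ]
(138, 244, 0.04) [0.535 0.359 0.008] [0.536 0.348 0.04 ]
```

View pics/crop1.png

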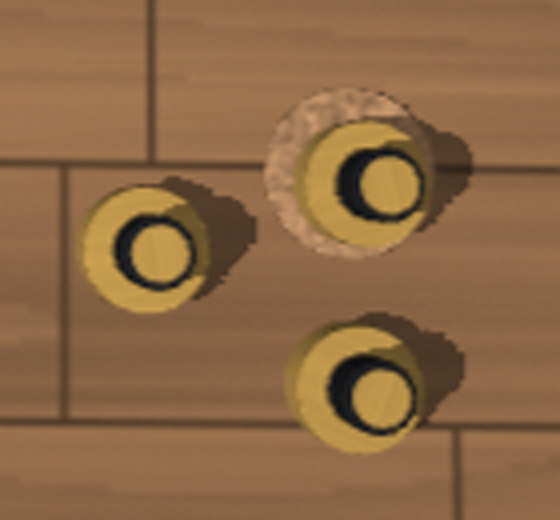

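The crop confirms it: the wanted cap is the one on the cork, with its skirt centre near crop (365,185). It is also the farthest at 0.61 m, against 0.52 and 0.50 m for the decoys. The cap is at about (0.541,-0.2625) and the mouth at about (0.587,0.137), with heights matching. I'll move above the cap.

Emit:
{"op": "play_rows", "data": {"fingers": [1, 1, 1, 1, 1, 1, 1, 1], "translation": [[45, -20, 0], [52, -24, 0], [52, -24, 0], [52, -24, 0], [52, -24, 0], [52, -24, 0], [52, -24, 0], [46, -20, 0]], "spin": [0, 0, 0, 0, 0, 0, 0, 0], "grip_force": 25}}

```text
time: 1.1
position: [0.537, -0.2621, 0.2311]
tool_rot: [-3.087, -0.583, 0.0]
contact_force: [-0.8, -0.7, 0.3]
opening: 0.998
grip_force: 0.0
```

```bash
cat > w.py <<'E'
from cell import ctrl
from h import *
from scipy.spatial.transform import Rotation as Ro
def wrist(save=None):
    s=ctrl.read_state();c=ctrl.read_camera('wrist')
    Rt=Ro.from_rotvec(s['tool_rot']).as_matrix();H=c['hand_eye']
    Rw=Rt@H[:3,:3];tw=Rt@H[:3,3]+s['position']
    c['R']=Rw.T;c['t']=-Rw.T@tw
    if save:cv2.imwrite(save,c['image'][:,:,::-1])
    return s,c
def go(s,d):
    print('tool mm',(Ro.from_rotvec(s['tool_rot']).as_matrix().T@np.asarray(d)*1000).round(1))
E
python3 - <<'E'
from w import *
s,c=wrist('pics/w1.png');print(s['time'],s['position'],s['tool_rot'],s['qpos'],s['contact_force'])
print(c['hand_eye'].round(3).tolist())
X=cloud(c)
for z0,z1,r in((.024,.034,.05),(.051,.064,.035)):
    m=(np.hypot(X[...,0]-.541,X[...,1]+.2625)<r)&(X[...,2]>z0)&(X[...,2]<z1);p=X[m]
    print(len(p),p.mean(0) if len(p) else '',cv2.minEnclosingCircle(p[:,:2].astype(np.float32)) if len(p) else '')
E
```

```text
1.1 [ 0.53704062 -0.26211589  0.23107098] [-3.08670326e+00 -5.82923169e-01  4.43367554e-04] [-5.53990942e-01  4.55208863e-01  1.41566057e+00  5.48666634e-05
  1.27115363e+00  6.43486079e-01] [-0.76560823 -0.68336606  0.33398284]
[[0.002, -0.964, -0.264, 0.067], [1.0, 0.002, 0.0, 0.0], [0.0, -0.264, 0.964, -0.141], [0.0, 0.0, 0.0, 1.0]]
2145 [ 0.54414402 -0.26122456  0.02748295] ((0.540188729763031, -0.2629384994506836), 0.03452371433377266)
1423 [ 0.54098299 -0.26251765  0.05623462] ((0.5402783751487732, -0.26294463872909546), 0.019977279007434845)
```

View pics/w1.png

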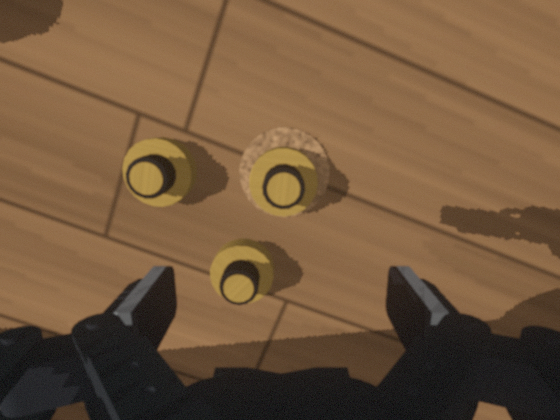

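The wrist view shows the coaster cap at (284,185), with the decoys at (157,173) and (240,275). The fit gives (0.5403,-0.2629) with radii of 34.5 and 20 mm, as specified. Descending.

Emit:
{"op": "play_rows", "data": {"fingers": [1, 1, 1, 1, 1, 1, 1, 1], "translation": [[2.8, 1.9, 10], [0, 0, 35], [0, 0, 35], [0, 0, 35], [0, 0, 35], [0, 0, 30], [0, 0, 18], [0, 0, 0]], "spin": [0, 0, 0, 0, 0, 0, 0, 0]}}

```text
time: 2.15
position: [0.5383, -0.2649, 0.0322]
tool_rot: [-3.086, -0.581, 0.003]
contact_force: [0.5, -1.2, 0.3]
opening: 0.998
grip_force: 0.0
```

Emit:
{"op": "play_rows", "data": {"fingers": [0.6, 0.55, 0.5, 0.3, 0.3, 0.3, 0.3, 0.3], "translation": [[0, 0, 0], [0, 0, 0], [0, 0, 0], [0, 0, 0], [0, 0, 0], [0, 0, 0], [0, 0, 0], [0, 0, 0]], "spin": [0, 0, 0, 0, 0, 0, 0, 0]}}

```text
time: 3.15
position: [0.5395, -0.2647, 0.034]
tool_rot: [3.087, 0.582, 0.001]
contact_force: [-2.3, 1.7, 8.1]
opening: 0.459
grip_force: 24.2
```

```bash
python3 - <<'E'
from w import *
s=ctrl.read_state();print(s['position'],s['opening'],s['grip_force'],s['contact_force'],s['torque'])
c=ctrl.read_camera('side');a=c['image'][140:260,300:440];cv2.imwrite('pics/s2.png',cv2.resize(a,(0,0),fx=5,fy=5,interpolation=2)[:,:,::-1])
E
```

```text
[ 0.53949917 -0.26474282  0.03403076] 0.45859390237379816 24.180307388305664 [-2.29600457  1.6632449   8.14317103] [ 0.23066768  0.31597646 -0.01502239]
```

View pics/s2.png

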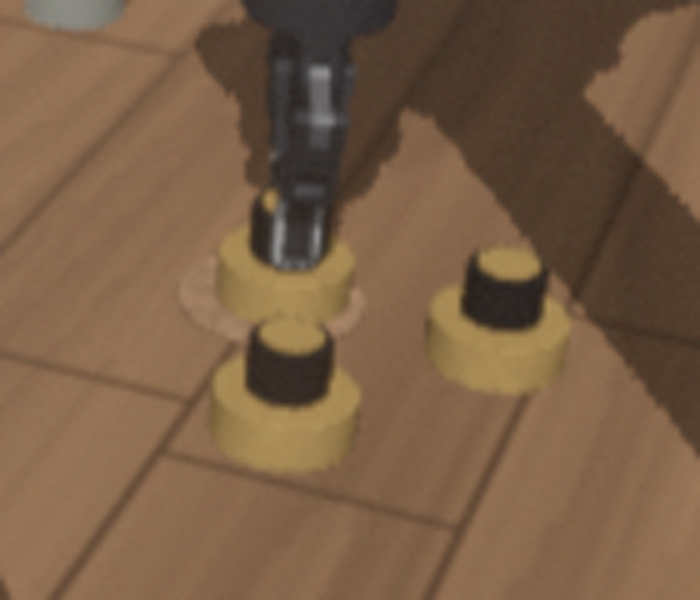

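The crop shows the fingers on the grip of the coaster cap (near (295,230)), right down against the deck, with 8 N upward on the tool. I'll reopen, rise 5 mm, recentre 1.4 mm along tool x and regrip.

Emit:
{"op": "play_rows", "data": {"fingers": [0.6, 0.6, 0.6, 0.55, 0.5, 0.3, 0.3, 0.3], "translation": [[0, 0, -1], [1.4, 0, -2], [0, 0, -2], [0, 0, 0], [0, 0, 0], [0, 0, 0], [0, 0, 0], [0, 0, 0]], "spin": [0, 0, 0, 0, 0, 0, 0, 0]}}

```text
time: 4.2
position: [0.5405, -0.2642, 0.0384]
tool_rot: [3.087, 0.582, 0.0]
contact_force: [-0.7, 0.3, 5.6]
opening: 0.455
grip_force: 24.8
```

```bash
python3 - <<'E'
from w import *
s=ctrl.read_state();print(s['position'],s['tool_rot'],s['opening'],s['grip_force'],s['contact_force'],s['torque'])
E
```

```text
[ 0.54054501 -0.26420218  0.03840176] [3.08709069e+00 5.82191352e-01 7.18879919e-05] 0.4554343213237088 24.797949492931366 [-0.72977978  0.32690906  5.59381653] [-0.03455574  0.28358453  0.01188044]
```

Emit:
{"op": "play_rows", "data": {"fingers": [0.3, 0.3, 0.3, 0.3, 0.3, 0.3, 0.3, 0.3], "translation": [[0, 0, -5], [0, 0, -15], [0, 0, -30], [0, 0, -40], [0, 0, -40], [0, 0, -35], [0, 0, -15], [0, 0, 0]], "spin": [0, 0, 0, 0, 0, 0, 0, 0]}}

```text
time: 5.2
position: [0.5407, -0.2643, 0.2189]
tool_rot: [3.086, 0.582, 0.002]
contact_force: [0.3, 0.2, -1.9]
opening: 0.458
grip_force: 25.7
```

Emit:
{"op": "play_rows", "data": {"fingers": [0.3, 0.3, 0.3, 0.3, 0.3, 0.3, 0.3, 0.3], "translation": [[15, -26, 0], [25, -48, 0], [28, -53, 0], [28, -53, 0], [28, -53, 0], [28, -53, 0], [25, -48, 0], [12, -22, 0]], "spin": [0, 0, 0, 0, 0, 0, 0, 0]}}

```text
time: 6.2
position: [0.586, 0.139, 0.2163]
tool_rot: [-3.086, -0.586, 0.004]
contact_force: [1.1, -0.5, -1.2]
opening: 0.458
grip_force: 25.7
```

```bash
python3 - <<'E'
from w import *
s,c=wrist('pics/w3.png');print(s['position'],s['tool_rot'],s['qpos'],s['opening'],s['grip_force'],s['contact_force'],s['torque'])
np.savez('w3.npz',**c)
X=cloud(c)
def enc(p): return len(p),p.mean(0).round(4) if len(p) else '',cv2.minEnclosingCircle(p[:,:2].astype(np.float32)) if len(p)>3 else ''
r=np.hypot(X[...,0]-s['position'][0],X[...,1]-s['position'][1]);z=s['position'][2]
print('captop',enc(X[(r<.03)&(abs(X[...,2]-(z+.0186))<.006)]))
print('deck',enc(X[(r<.045)&(abs(X[...,2]-(z-.0094))<.006)]))
for n in('top','side'):
    k=ctrl.read_camera(n);Y=cloud(k);r=np.hypot(Y[...,0]-s['position'][0],Y[...,1]-s['position'][1])
    print(n,'deck',enc(Y[(r<.045)&(abs(Y[...,2]-(z-.0094))<.006)]))
E
```

```text
[0.58597144 0.13896066 0.2163405 ] [-3.08602923 -0.58550994  0.00423713] [1.33513486e-01 4.77028171e-01 1.42080767e+00 3.80996928e-04
 1.24647816e+00 1.32918672e+00] 0.45784634443622974 25.749213695526123 [ 1.06696564 -0.50116186 -1.23517694] [-0.09354715 -0.08150147  0.02251155]
captop (8385, array([0.5885, 0.1399, 0.2343]), ((0.5924331545829773, 0.14155882596969604), 0.02922954596579075))
deck (5856, array([0.6038, 0.1461, 0.2055]), ((0.5863041877746582, 0.139022096991539), 0.03453144058585167))
top deck (0, '', '')
side deck (466, array([0.5794, 0.1515, 0.2069]), ((0.5856382846832275, 0.13862909376621246), 0.03569623455405235))
```

View pics/w3.png

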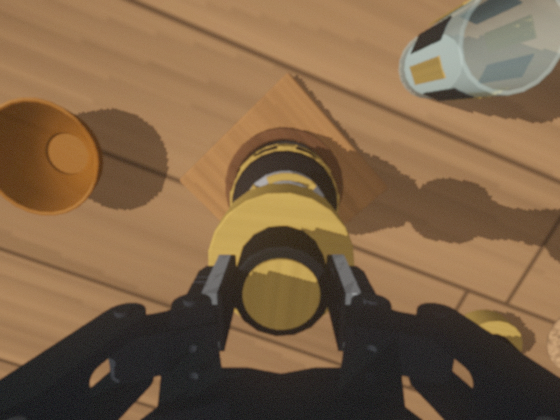

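The held cap is centred under the tool: deck circle radius 34.5 mm, within 0.3 mm of the TCP. In this wrist view it partly covers the shaker mouth, near (285,190). I'll fit the shaker's circles from the wrist depth to get its axis in the tool's own calibration.

```bash
python3 - <<'E'
from w import *
c=dict(np.load('w3.npz'));X=cloud(c)
r=np.hypot(X[...,0]-.586,X[...,1]-.1366)
for z in np.arange(.05,.14,.006):
    p=X[(r<.06)&(abs(X[...,2]-z)<.003)]
    if len(p)<30: continue
    q,R=circ(p[:,:2].astype(float))
    print(z.round(3),len(p),q.round(4),R.round(4), p.mean(0).round(4), np.percentile(np.hypot(*(p[:,:2]-[.586,.1366]).T),[5,50,95]).round(4))
for n in('top','side'):
    k=dict(np.load(n+'0.npz'));Y=cloud(k);r=np.hypot(Y[...,0]-.586,Y[...,1]-.1366)
    for z in (.06,.07,.08,.09,.1,.12,.13):
        p=Y[(r<.06)&(abs(Y[...,2]-z)<.003)]
        if len(p)>30: q,R=circ(p[:,:2].astype(float));print(n,z,len(p),q.round(4),R.round(4))
E
```

```text
0.056 51 [0.5872 0.1371] 0.0433 [0.622  0.1527 0.0576] [0.044  0.0446 0.0449]
0.062 61 [0.5872 0.137 ] 0.0431 [0.6232 0.1527 0.0616] [0.0437 0.0441 0.0452]
0.068 67 [0.5883 0.1378] 0.0417 [0.6228 0.1536 0.0679] [0.0434 0.0437 0.0452]
0.074 56 [0.5861 0.1366] 0.0437 [0.6219 0.1518 0.0738] [0.043  0.0434 0.0451]
0.08 39 [0.5873 0.1372] 0.0432 [0.6162 0.151  0.0807] [0.0433 0.0442 0.0452]
0.086 413 [0.5873 0.1369] 0.0422 [0.6137 0.1471 0.0865] [0.0419 0.043  0.0446]
0.092 336 [0.5877 0.1371] 0.0401 [0.6148 0.1479 0.0932] [0.0401 0.0415 0.0424]
0.098 1305 [0.5878 0.1371] 0.0364 [0.6114 0.1448 0.0982] [0.0343 0.0377 0.0406]
0.104 704 [0.5871 0.1367] 0.0315 [0.6101 0.1449 0.103 ] [0.0301 0.0323 0.0348]
0.116 156 [0.5913 0.1379] 0.0254 [0.6093 0.1473 0.1171] [0.0268 0.0304 0.031 ]
0.122 327 [0.5889 0.1378] 0.0262 [0.6114 0.1404 0.1226] [0.0264 0.029  0.0308]
0.128 226 [0.6005 0.1413] 0.0143 [0.6103 0.1472 0.1266] [0.0254 0.0276 0.0306]
top 0.09 78 [0.5878 0.1366] 0.0415
top 0.1 334 [0.5878 0.1366] 0.035
top 0.12 67 [0.5879 0.1365] 0.0276
top 0.13 328 [0.5873 0.1362] 0.0188
side 0.06 126 [0.5873 0.1356] 0.0431
side 0.07 123 [0.5869 0.1359] 0.0423
side 0.08 122 [0.587  0.1362] 0.042
side 0.09 147 [0.587  0.1358] 0.0413
side 0.1 246 [0.587  0.1363] 0.036
side 0.12 102 [0.5863 0.1375] 0.0263
side 0.13 121 [0.5864 0.1365] 0.0238
```

Emit:
{"op": "play_rows", "data": {"fingers": [0.3, 0.3, 0.3, 0.3, 0.3, 0.3], "translation": [[0.2, 2.4, 0], [0, 0, 10], [0, 0, 15], [0, 0, 12], [0, 0, 3], [0, 0, 0]], "spin": [0, 0, 0, 0, 0, 0]}}

```text
time: 7.1
position: [0.588, 0.134, 0.1781]
tool_rot: [-3.087, -0.582, 0.0]
contact_force: [0.1, 0.2, -2.0]
opening: 0.457
grip_force: 25.8
```

```bash
cat > st.py <<'E'
from w import *
s=ctrl.read_state();T=np.array([.5870,.1368])
print(s['time'],'dxy mm',((s['position'][:2]-T)*1e3).round(2),'capz rel mouth',round((s['position'][2]-.0344-.134)*1e3,2),'F',s['contact_force'].round(1),'M',s['torque'].round(2),'q6',s['qpos'][5].round(3),'rv',s['tool_rot'].round(4),s['opening'].round(3),s['grip_force'].round(1))
go(s,np.r_[T-s['position'][:2],0])
E
python3 st.py
```

```text
Traceback (most recent call last):
  File "st.py", line 3, in <module>
    print(s['time'],'dxy mm',((s['position'][:2]-T)*1e3).round(2),'capz rel mouth',round((s['position'][2]-.0344-.134)*1e3,2),'F',s['contact_force'].round(1),'M',s['torque'].round(2),'q6',s['qpos'][5].round(3),'rv',s['tool_rot'].round(4),s['opening'].round(3),s['grip_force'].round(1))
                                                                                                                                                                                                                                              ^^^^^^^^^^^^^^^^^^
AttributeError: 'float' object has no attribute 'round'
```

```bash
sed -i "s/s\['opening'\].round(3),s\['grip_force'\].round(1)/s['opening'],s['grip_force']/" st.py; cat > fit.py <<'E'
from w import *
s,c=wrist();X=cloud(c)
r=np.hypot(X[...,0]-.587,X[...,1]-.1366)
for z in np.arange(.056,.112,.006):
    p=X[(r<.055)&(abs(X[...,2]-z)<.003)]
    if len(p)>30:q,R=circ(p[:,:2].astype(float));print(z.round(3),len(p),q.round(4),R.round(4))
z=s['position'][2];r=np.hypot(X[...,0]-s['position'][0],X[...,1]-s['position'][1])
p=X[(r<.045)&(abs(X[...,2]-(z-.0094))<.006)];print('deck',cv2.minEnclosingCircle(p[:,:2].astype(np.float32)),p[:,2].mean())
n=np.linalg.lstsq(np.c_[p[:,:2],np.ones(len(p))],p[:,2],rcond=None)[0];print('slope',n)
E
python3 st.py;python3 fit.py
```

```text
7.1 dxy mm [ 0.95 -2.75] capz rel mouth 9.72 F [ 0.1  0.2 -2. ] M [-0.   -0.01 -0.  ] q6 1.323 rv [-3.0871e+00 -5.8230e-01  4.0000e-04] 0.45705491456041464 25.755558013916016
tool mm [ 0.1 -2.9  0. ]
0.056 66 [0.5879 0.1371] 0.0427
0.062 84 [0.5892 0.1377] 0.0411
0.068 90 [0.589  0.1374] 0.0411
0.074 83 [0.5898 0.1374] 0.0402
0.08 66 [0.587  0.1369] 0.0435
0.086 534 [0.5872 0.137 ] 0.0422
0.092 440 [0.5877 0.1371] 0.0401
0.098 1657 [0.5877 0.137 ] 0.0365
0.104 809 [0.5871 0.1367] 0.0315
deck ((0.5881260633468628, 0.13428016006946564), 0.03454270958900452) 0.16732145439478688
slope [-0.01744659 -0.00620609  0.17876685]
```

Emit:
{"op": "play_rows", "data": {"fingers": [0.3, 0.3, 0.3, 0.3, 0.3], "translation": [[0.2, -2.8, 0], [0, 0, 4], [0, 0, 4], [0, 0, 0], [0, 0, 0]], "spin": [0, 0, 0, 0, 0]}}

```text
time: 7.78
position: [0.5872, 0.1367, 0.1703]
tool_rot: [-3.087, -0.582, 0.0]
contact_force: [0.0, -0.4, -1.8]
opening: 0.459
grip_force: 25.8
```

```bash
python3 st.py
```

```text
7.775 dxy mm [ 0.16 -0.09] capz rel mouth 1.86 F [ 0.  -0.4 -1.8] M [-0.05 -0.03  0.01] q6 1.328 rv [-3.0872e+00 -5.8210e-01  1.0000e-04] 0.45905964770351787 25.75601041316986
tool mm [-0.1 -0.1  0. ]
```

Centred. Lowering gently onto the threads.

Emit:
{"op": "play_rows", "data": {"fingers": [0.3, 0.3, 0.3, 0.3, 0.3, 0.3, 0.3], "translation": [[0, 0, 2], [0, 0, 2], [0, 0, 2], [0, 0, 2], [0, 0, 1], [0, 0, 0], [0, 0, 0]], "spin": [0, 0, 0, 0, 0, 0, 0]}}

```text
time: 8.65
position: [0.5872, 0.1368, 0.1613]
tool_rot: [-3.087, -0.582, -0.0]
contact_force: [0.3, -0.1, -1.7]
opening: 0.46
grip_force: 25.8
```

```bash
python3 st.py
```

```text
8.65 dxy mm [ 0.17 -0.04] capz rel mouth -7.07 F [ 0.3 -0.1 -1.7] M [0.01 0.   0.04] q6 1.328 rv [-3.0871e+00 -5.8210e-01 -2.0000e-04] 0.4595467932601189 25.755809247493744
tool mm [-0.1 -0.1 -0. ]
```

Emit:
{"op": "play_rows", "data": {"fingers": [0.3, 0.3, 0.3], "translation": [[0, 0, 1.5], [0, 0, 1], [0, 0, 0]], "spin": [0, 0, 0]}}

```text
time: 9.02
position: [0.5871, 0.1367, 0.1587]
tool_rot: [-3.087, -0.582, 0.0]
contact_force: [-0.5, -0.3, -2.2]
opening: 0.458
grip_force: 25.8
```

Emit:
{"op": "play_rows", "data": {"fingers": [0.3, 0.3, 0.3], "translation": [[0, 0, 1], [0, 0, 0], [0, 0, 0]], "spin": [0, 0, 0]}}

```text
time: 9.4
position: [0.5872, 0.1368, 0.1579]
tool_rot: [3.087, 0.582, 0.0]
contact_force: [-0.7, -0.5, 1.2]
opening: 0.46
grip_force: 25.9
```

Light contact of about 3 N, on a ridge. Turning anticlockwise in small steps.

Emit:
{"op": "play_rows", "data": {"fingers": [0.3, 0.3, 0.3, 0.3], "translation": [[0, 0, 0], [0, 0, 0], [0, 0, 0], [0, 0, 0]], "spin": [-4, -4, -4, 0]}}

```text
time: 9.9
position: [0.5873, 0.1368, 0.158]
tool_rot: [3.01, 0.901, 0.001]
contact_force: [-0.8, -0.1, 2.6]
opening: 0.459
grip_force: 26.0
```

```bash
python3 st.py
```

```text
9.9 dxy mm [ 0.27 -0.05] capz rel mouth -10.45 F [-0.8 -0.1  2.6] M [-0.04 -0.04 -0.06] q6 1.119 rv [3.0095e+00 9.0110e-01 6.0000e-04] 0.45876224158316947 26.028539836406708
tool mm [-0.2 -0.2 -0. ]
```

Emit:
{"op": "play_rows", "data": {"fingers": [0.3, 0.3, 0.3, 0.3], "translation": [[0, 0, 0], [0, 0, 0], [0, 0, 0], [0, 0, 0]], "spin": [-4, -4, -4, 0]}}

```text
time: 10.4
position: [0.5873, 0.1367, 0.158]
tool_rot: [2.9, 1.209, 0.001]
contact_force: [-0.4, 0.5, 4.1]
opening: 0.457
grip_force: 26.2
```

```bash
python3 st.py
```

```text
10.4 dxy mm [ 0.32 -0.05] capz rel mouth -10.4 F [-0.4  0.5  4.1] M [-0.01  0.04 -0.07] q6 0.911 rv [2.8997e+00 1.2086e+00 8.0000e-04] 0.4573732364153927 26.16866111755371
tool mm [-0.2 -0.3 -0. ]
```

Emit:
{"op": "play_rows", "data": {"fingers": [0.3, 0.3, 0.3], "translation": [[0, 0, 0], [0, 0, 0], [0, 0, 0]], "spin": [-4, -4, 0]}}

```text
time: 10.78
position: [0.5873, 0.1368, 0.158]
tool_rot: [2.809, 1.407, 0.001]
contact_force: [0.5, -0.3, 4.3]
opening: 0.454
grip_force: 26.3
```

```bash
python3 st.py
```

```text
10.775 dxy mm [ 0.31 -0.02] capz rel mouth -10.4 F [ 0.5 -0.3  4.3] M [-0.05  0.04 -0.16] q6 0.772 rv [2.8088e+00 1.4068e+00 7.0000e-04] 0.4538493984980831 26.271395087242126
tool mm [-0.2 -0.3 -0. ]
```

Emit:
{"op": "play_rows", "data": {"fingers": [0.3, 0.3, 0.3], "translation": [[0, 0, 0], [0, 0, 0], [0, 0, 0]], "spin": [-3, 0, 0]}}

```text
time: 11.15
position: [0.5873, 0.1368, 0.158]
tool_rot: [2.772, 1.478, 0.001]
contact_force: [0.2, 0.5, 5.6]
opening: 0.457
grip_force: 26.3
```

```bash
python3 st.py
```

```text
11.15 dxy mm [ 0.31 -0.04] capz rel mouth -10.43 F [0.2 0.5 5.6] M [-0.01  0.   -0.15] q6 0.721 rv [2.7718e+00 1.4785e+00 7.0000e-04] 0.45704145995521966 26.310971081256866
tool mm [-0.1 -0.3 -0. ]
```

Emit:
{"op": "play_rows", "data": {"fingers": [0.3, 0.3, 0.3], "translation": [[0, 0, 0], [0, 0, 0], [0, 0, 0]], "spin": [-3, -3, 0]}}

```text
time: 11.52
position: [0.5868, 0.1367, 0.1575]
tool_rot: [-2.69, -1.623, 0.001]
contact_force: [0.3, 0.5, -2.2]
opening: 0.458
grip_force: 25.9
```

```bash
python3 st.py
```

```text
11.525 dxy mm [-0.16 -0.11] capz rel mouth -10.95 F [ 0.3  0.5 -2.2] M [0.01 0.05 0.03] q6 0.615 rv [-2.6898e+00 -1.6226e+00  1.1000e-03] 0.45832676496286545 25.872825980186462
tool mm [ 0.2  0.1 -0. ]
```

Emit:
{"op": "play_rows", "data": {"fingers": [0.3, 0.3, 0.3], "translation": [[0, 0, 0], [0, 0, 0], [0, 0, 0]], "spin": [-3, -1, 0]}}

```text
time: 11.9
position: [0.587, 0.1368, 0.1577]
tool_rot: [-2.631, -1.717, 0.0]
contact_force: [1.2, 0.2, -2.2]
opening: 0.455
grip_force: 25.9
```

```bash
python3 st.py
```

```text
11.9 dxy mm [ 0.05 -0.05] capz rel mouth -10.72 F [ 1.2  0.2 -2.2] M [-0.02  0.02  0.03] q6 0.544 rv [-2.6309e+00 -1.7167e+00  3.0000e-04] 0.4551745907853367 25.87151974439621
tool mm [ 0.  -0.1  0. ]
```

The load vanished, so the lugs came off the ridges. Now following them down into the notches.

Emit:
{"op": "play_rows", "data": {"fingers": [0.3, 0.3, 0.3, 0.3, 0.3], "translation": [[0, 0, 1], [0, 0, 1], [0, 0, 1], [0, 0, 1], [0, 0, 0]], "spin": [0, 0, 0, 0, 0]}}

```text
time: 12.52
position: [0.5871, 0.1367, 0.1537]
tool_rot: [-2.629, -1.719, 0.0]
contact_force: [0.2, -0.4, -2.4]
opening: 0.46
grip_force: 25.9
```

```bash
python3 st.py
```

```text
12.525 dxy mm [ 0.08 -0.09] capz rel mouth -14.71 F [ 0.2 -0.4 -2.4] M [-0.03  0.02  0.04] q6 0.542 rv [-2.6294e+00 -1.7190e+00  2.0000e-04] 0.46043717880333423 25.87138295173645
tool mm [ 0.1 -0.1  0. ]
```

Emit:
{"op": "play_rows", "data": {"fingers": [0.3, 0.3, 0.3], "translation": [[0, 0, 1], [0, 0, 0], [0, 0, 0]], "spin": [0, 0, 0]}}

```text
time: 12.9
position: [0.5872, 0.1368, 0.1528]
tool_rot: [2.629, 1.719, 0.0]
contact_force: [-0.6, 0.7, -0.8]
opening: 0.454
grip_force: 25.9
```

```bash
python3 st.py
```

```text
12.9 dxy mm [ 0.19 -0.05] capz rel mouth -15.56 F [-0.6  0.7 -0.8] M [ 0.03 -0.1  -0.06] q6 0.542 rv [2.6293e+00 1.7193e+00 2.0000e-04] 0.45383242886176967 25.884667932987213
tool mm [-0.  -0.2 -0. ]
```

On the notch floor. Turning backward until it meets the stop behind.

Emit:
{"op": "play_rows", "data": {"fingers": [0.3, 0.3, 0.3, 0.3], "translation": [[0, 0, 0], [0, 0, 0], [0, 0, 0], [0, 0, 0]], "spin": [-3, -3, 0, 0]}}

```text
time: 13.4
position: [0.5871, 0.1367, 0.1528]
tool_rot: [2.537, 1.853, 0.0]
contact_force: [0.1, -0.2, -1.2]
opening: 0.453
grip_force: 25.9
```

```bash
python3 st.py
```

```text
13.4 dxy mm [ 0.15 -0.08] capz rel mouth -15.61 F [ 0.1 -0.2 -1.2] M [-0.02 -0.01 -0.05] q6 0.439 rv [2.5370e+00 1.8529e+00 1.0000e-04] 0.45329871979604824 25.9198397397995
tool mm [ 0.  -0.2 -0. ]
```

Emit:
{"op": "play_rows", "data": {"fingers": [0.3, 0.3, 0.3, 0.3], "translation": [[0, 0, 0], [0, 0, 0], [0, 0, 0], [0, 0, 0]], "spin": [-3, -2, 0, 0]}}

```text
time: 13.9
position: [0.5872, 0.1368, 0.1528]
tool_rot: [2.453, 1.962, 0.0]
contact_force: [0.7, 0.2, 0.3]
opening: 0.458
grip_force: 25.9
```

```bash
python3 st.py
```

```text
13.9 dxy mm [ 0.16 -0.05] capz rel mouth -15.62 F [0.7 0.2 0.3] M [ 0.06 -0.03 -0.2 ] q6 0.351 rv [2.4534e+00 1.9622e+00 1.0000e-04] 0.4581579645256725 25.928723216056824
tool mm [ 0.  -0.2 -0. ]
```

Moment -0.2 N m means about 0.13 rad of twist against the stop, at -15.6 mm depth: the first goal is met. Now forward.

Emit:
{"op": "play_rows", "data": {"fingers": [0.3, 0.3, 0.3, 0.3, 0.3, 0.3], "translation": [[0, 0, 0], [0, 0, 0], [0, 0, 0], [0, 0, 0], [0, 0, 0.4], [0, 0, 0]], "spin": [5, 5, 5, 5, 5, 0]}}

```text
time: 14.65
position: [0.5872, 0.1367, 0.1524]
tool_rot: [2.819, 1.386, 0.0]
contact_force: [0.8, -0.0, -0.5]
opening: 0.457
grip_force: 26.0
```

```bash
python3 st.py
```

```text
14.65 dxy mm [ 0.18 -0.06] capz rel mouth -15.98 F [ 0.8 -0.  -0.5] M [ 0.02 -0.05  0.01] q6 0.787 rv [2.8192e+00 1.3860e+00 1.0000e-04] 0.45715514811931207 25.98393738269806
tool mm [-0.1 -0.2 -0. ]
```

Emit:
{"op": "play_rows", "data": {"fingers": [0.3, 0.3, 0.3, 0.3], "translation": [[0, 0, 0.2], [0, 0, 0.3], [0, 0, 0.3], [0, 0, 0]], "spin": [4, 4, 4, 0]}}

```text
time: 15.15
position: [0.5872, 0.1367, 0.1516]
tool_rot: [2.948, 1.087, 0.0]
contact_force: [0.1, 0.0, 0.2]
opening: 0.456
grip_force: 26.0
```

```bash
python3 st.py
```

```text
15.15 dxy mm [ 0.17 -0.08] capz rel mouth -16.76 F [0.1 0.  0.2] M [-0.06 -0.05 -0.  ] q6 0.994 rv [2.9476e+00 1.0866e+00 1.0000e-04] 0.456002797093636 25.980266332626343
tool mm [-0.1 -0.2 -0. ]
```

Emit:
{"op": "play_rows", "data": {"fingers": [0.3, 0.3, 0.3, 0.3], "translation": [[0, 0, 0.2], [0, 0, 0.3], [0, 0, 0.3], [0, 0, 0]], "spin": [4, 4, 4, 0]}}

```text
time: 15.65
position: [0.5871, 0.1367, 0.1508]
tool_rot: [3.045, 0.774, 0.0]
contact_force: [0.4, -0.4, 0.0]
opening: 0.458
grip_force: 26.0
```

```bash
python3 st.py
```

```text
15.65 dxy mm [ 0.14 -0.06] capz rel mouth -17.58 F [ 0.4 -0.4  0. ] M [ 0.06 -0.06  0.05] q6 1.203 rv [3.0448e+00 7.7370e-01 1.0000e-04] 0.45812532110242793 25.97382813692093
tool mm [-0.1 -0.1 -0. ]
```

Emit:
{"op": "play_rows", "data": {"fingers": [0.3, 0.3, 0.3, 0.3], "translation": [[0, 0, 0.2], [0, 0, 0.3], [0, 0, 0.3], [0, 0, 0]], "spin": [4, 4, 4, 0]}}

```text
time: 16.15
position: [0.5871, 0.1367, 0.15]
tool_rot: [3.109, 0.452, -0.0]
contact_force: [0.1, 0.4, 1.4]
opening: 0.459
grip_force: 26.0
```

```bash
python3 st.py
```

```text
16.15 dxy mm [ 0.12 -0.08] capz rel mouth -18.41 F [0.1 0.4 1.4] M [-0.07 -0.05  0.02] q6 1.412 rv [ 3.1089e+00  4.5190e-01 -1.0000e-04] 0.4589143561340392 25.967086851596832
tool mm [-0.1 -0.1 -0. ]
```

Emit:
{"op": "play_rows", "data": {"fingers": [0.3, 0.3, 0.3, 0.3], "translation": [[0, 0, 0.2], [0, 0, 0.3], [0, 0, 0.2], [0, 0, 0]], "spin": [4, 4, 4, 0]}}

```text
time: 16.65
position: [0.5871, 0.1367, 0.1493]
tool_rot: [3.139, 0.125, 0.0]
contact_force: [-0.5, -0.5, 0.7]
opening: 0.456
grip_force: 26.0
```

```bash
python3 st.py
```

```text
16.65 dxy mm [ 0.15 -0.08] capz rel mouth -19.08 F [-0.5 -0.5  0.7] M [ 0.01 -0.03 -0.01] q6 1.621 rv [3.1391e+00 1.2480e-01 1.0000e-04] 0.4559909147214907 25.958257019519806
tool mm [-0.1 -0.1 -0. ]
```

Emit:
{"op": "play_rows", "data": {"fingers": [0.3, 0.3, 0.3, 0.3], "translation": [[0, 0, 0.2], [0, 0, 0.2], [0, 0, 0], [0, 0, 0]], "spin": [3, 3, 0, 0]}}

```text
time: 17.15
position: [0.5872, 0.1367, 0.1489]
tool_rot: [-3.141, 0.04, -0.0]
contact_force: [0.3, 0.3, 1.2]
opening: 0.459
grip_force: 26.0
```

```bash
python3 st.py
```

```text
17.15 dxy mm [ 0.16 -0.07] capz rel mouth -19.51 F [0.3 0.3 1.2] M [ 0.   -0.03  0.01] q6 1.726 rv [-3.1413e+00  4.0500e-02 -1.0000e-04] 0.4590225001067404 25.954307913780212
tool mm [-0.2 -0.1 -0. ]
```

Emit:
{"op": "play_rows", "data": {"fingers": [0.3, 0.3, 0.3, 0.3], "translation": [[0, 0, 0.2], [0, 0, 0.2], [0, 0, 0], [0, 0, 0]], "spin": [3, 3, 0, 0]}}

```text
time: 17.65
position: [0.5871, 0.1368, 0.1485]
tool_rot: [-3.135, 0.206, 0.0]
contact_force: [-0.1, -0.7, 1.0]
opening: 0.455
grip_force: 26.0
```

```bash
python3 st.py
```

```text
17.65 dxy mm [ 0.12 -0.05] capz rel mouth -19.91 F [-0.1 -0.7  1. ] M [0.02 0.02 0.03] q6 1.832 rv [-3.1348  0.2061  0.    ] 0.4553160928049983 25.950977504253387
tool mm [-0.1 -0.   0. ]
```

Emit:
{"op": "play_rows", "data": {"fingers": [0.3, 0.3, 0.3, 0.3], "translation": [[0, 0, 0.2], [0, 0, 0.1], [0, 0, 0], [0, 0, 0]], "spin": [3, 3, 0, 0]}}

```text
time: 18.15
position: [0.5872, 0.1367, 0.1482]
tool_rot: [3.12, -0.37, 0.0]
contact_force: [-0.3, -0.7, 1.4]
opening: 0.453
grip_force: 26.1
```

```bash
python3 st.py
```

```text
18.15 dxy mm [ 0.17 -0.08] capz rel mouth -20.17 F [-0.3 -0.7  1.4] M [-0.04 -0.02  0.15] q6 1.937 rv [ 3.1197e+00 -3.7020e-01  1.0000e-04] 0.4531718730487029 26.074889302253723
tool mm [-0.2 -0.  -0. ]
```

Emit:
{"op": "play_rows", "data": {"fingers": [0.3, 0.3, 0.3, 0.3], "translation": [[0, 0, 0], [0, 0, 0], [0, 0, 0], [0, 0, 0]], "spin": [3, 2, 0, 0]}}

```text
time: 18.65
position: [0.5871, 0.1367, 0.1482]
tool_rot: [3.1, -0.507, 0.0]
contact_force: [0.2, 0.3, 1.4]
opening: 0.456
grip_force: 26.1
```

```bash
python3 st.py
```

```text
18.65 dxy mm [ 0.14 -0.07] capz rel mouth -20.18 F [0.2 0.3 1.4] M [-0.04 -0.02  0.29] q6 2.025 rv [ 3.1004e+00 -5.0710e-01  1.0000e-04] 0.45619048516491106 26.08004629611969
tool mm [-0.2 -0.  -0. ]
```

The moment has risen to +0.29 N m against the end stop, so the cap is fully home. I'll unwind the bush's spring twist, open, and retreat upward.

Emit:
{"op": "play_rows", "data": {"fingers": [0.3, 0.3, 0.3, 0.3, 0.5, 0.6, 0.7, 0.8], "translation": [[0, 0, 0], [0, 0, 0], [0, 0, -0.6], [0, 0, 0], [0, 0, 0], [0, 0, 0], [0, 0, 0], [0, 0, 0]], "spin": [-4, -4, -1, 0, 0, 0, 0, 0]}}

```text
time: 19.65
position: [0.5871, 0.1368, 0.1488]
tool_rot: [-3.13, 0.264, 0.0]
contact_force: [0.2, 1.1, 0.2]
opening: 0.8
grip_force: 0.0
```

Emit:
{"op": "play_rows", "data": {"fingers": [1, 1, 1, 1, 1, 1, 1, 1], "translation": [[0, 0, 0], [0, 0, -5], [0, 0, -10], [0, 0, -20], [0, 0, -25], [0, 0, -20], [0, 0, -10], [0, 0, 0]], "spin": [0, 0, 0, 0, 0, 0, 0, 0]}}

```text
time: 20.65
position: [0.5874, 0.1368, 0.2394]
tool_rot: [-3.13, 0.264, -0.002]
contact_force: [0.0, -0.3, 0.9]
opening: 1.0
grip_force: 0.0
```

```bash
python3 - <<'E'
from w import *
s,c=wrist('pics/w9.png');X=cloud(c);print(s['position'],s['contact_force'],s['opening'])
r=np.hypot(X[...,0]-.5873,X[...,1]-.1369)
for z,rr in((.1398,.045),(.1678,.028)):
    p=X[(r<rr)&(abs(X[...,2]-z)<.005)]
    print(z,len(p),p.mean(0).round(4),np.median(p[:,2]),cv2.minEnclosingCircle(p[:,:2].astype(np.float32)))
    print('slope',np.linalg.lstsq(np.c_[p[:,:2]-p[:,:2].mean(0),np.ones(len(p))],p[:,2],rcond=None)[0])
E
```

```text
[0.58739975 0.13677571 0.23944321] [ 0.0032485  -0.27257072  0.89886177] 0.9997356759606476
0.1398 3766 [0.5944 0.1356 0.1377] 0.13766213420351575 ((0.5873289108276367, 0.13673347234725952), 0.034665293991565704)
slope [0.0015525  0.00020374 0.13772222]
0.1678 2826 [0.5886 0.1366 0.1665] 0.16665373201016281 ((0.5876777768135071, 0.13659463822841644), 0.020008612424135208)
slope [-0.0136896   0.00198116  0.1665041 ]
```

View pics/w9.png

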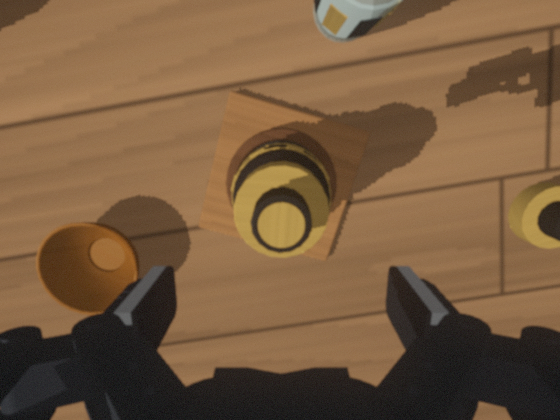

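The last picture shows the cap level on the shaker, centred at (282,205), with the fingers clear and the glasses undisturbed. The measured depth, less the known 1.5 mm camera bias, agrees with home. Handing in.

```bash
python3 -c "
from cell import ctrl
print(ctrl.finish_job())"
```

```text
the job is handed in; nothing more can be done
None
```

The cap from the coaster is screwed fully home on the shaker and released, and the job is handed in after about 21 s of the 72 s allowed. By the readings, cap force stayed near 7 N and twist near 0.2 rad; the glasses were left alone, and no verdict came back.

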